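Close up the water filter

ROBOT

A 6-joint arm with a two-finger parallel gripper is mounted at the origin on a cart in front of the work surface, level with it; the furniture and walls round the work are solid. World frame = base frame: x ahead of the robot, y to its left, z up, the work surface at z = 0. Lengths are in m, angles in degrees, forces in N, time in s.
With the tool pointing down it reaches from about 0.3 to 0.75 m from the base axis. Payload 8.5 kg.
Tool frame: the origin (TCP) lies on the centre line of the jaws, within the pads' length; the fingertips stand 11 mm ahead of it and the grasp point (between the pads) lies 8 mm behind it; z points along the fingers, y is the line along which they close (so a half turn about z gives the same grasp; the last joint's range is limited). The gripper opens to 85 mm and grips with 20 to 120 N. Pads are 22 mm wide; open, the fingers measure 114 mm over their backs; the gripper's body (76 mm by 85 mm) begins 54 mm behind the grasp point. The pads swing forward as they close: fully open they stand 13 mm farther back than shut.
Start: joints at [61.69, 21.807, 74.336, -0, 83.858, -12.336], TCP at [0.151, 0.529, 0.242] pointing down, gripper open.
Joint ranges: [-178.18, 178.18], [-50.72, 133.34], [12.68, 142.11], [-81.47, 261.47], [9.98, 163.14], [-165.26, 165.26]. Speed limits (degrees/s): [136.94, 136.94, 180, 180, 180, 180].

INTERFACE

Orientations are given as a 3x3 rotation matrix whose columns are the frame's x, y, z axes.
In Python, from rig import env gives the robot as it stands.
- The arm moves only by the shell command python3 nudge.py 'ROWS' [FORCE]. ROWS is one flat JSON list of numbers that holds 1 to 10 rows one after another, with no inner brackets; each row has 5 numbers: dx, dy, dz in m, then a turn about the tool's z in degrees, then the finger opening in m; each row shifts and turns the commanded pose from where the row before left it, along the tool's axes as they then stand; what a row does not reach is not made up. A row lasts 1/10 s, in which the tool goes at most 0.05 m and 8.59 degrees, less where a joint would pass 70% of its speed; a pose out of reach is approached as far as the arm can. The fingers move at their own pace and stop on an object; FORCE is the grip in N (left out, the last holds). Time passes only in rows, so rows that do not move let the fingers close. It prints the time, the measured TCP pose, the force, the opening and the grip force at its end. Input that does not fit is refused with a message, and nothing moves.
- env.observe(): the state, without advancing time (a new reading comes with each control period).
- env.get_image(name): name is "scene" or "side" or "wrist"; returns a dict with "pixels" (384x512x3 uint8, red, green, blue), "K" (3x3 intrinsics, pixels), "extrinsics" (4x4, takes a point from world to camera coordinates). Camera axes: x right, y down, z forward; pixel columns grow to the right and rows downward; lengths in m; the calibration is good to about 2 mm. A picture is of the moment at which its call begins. There is no depth.
- env.close_job(): hands the job in; it is judged then, once.
The state is a dict: "time_s": time; "q": joint angles; "qvel": joint speeds; "joint_efforts": joint torques, N m; "position": TCP position; "tool_rot": TCP orientation; "ft_force": force on the tool from outside, world axes, zero at the start; "wrist_torque": the same for the moment, N m; "grip_width": finger opening in m; "gripper_force": force on a finger pad.
Only numpy, scipy, OpenCV 4.12 (cv2) and the standard library are available. Lean on these libraries where they do the work, as an engineer would, in place of code of your own. Each camera call takes 0.05 s, during which the arm holds its last target. There are 200 camera calls.

TASK

Finish the filter change on the open water-filter box: lay the spare cartridge squarely on the pile of two inside the box and let go of it, then swing the cover down onto its sprung pins and turn the quarter-turn fastener until its wing and slot line up with the two ridges beside it. Then push the cover down until it lies flat on the frame and finish while still holding it pressed there, so that I can slide the retaining clip in from the front. Do not disturb the milk pitcher, the cup on its saucer or the bar brush.

Things in the scene. Friction and masses are not known exactly. Their poses are not given: they have to be found in the camera images.
- housing: Water-filter box, fixed: grey plastic, 186 mm deep (x), 170 mm wide (y), open on top, frame top 72 mm above the worktop; ports at its back, round gauge in front. Origin: worktop level under its middle; x points to its back (roughly away from the robot), z up. The well inside spans x -58 to +84 mm, y +-80 mm. Two sprung pins at x = -75.5, y = +-62 mm stand 16 mm above the frame.
- pile_top (a point): Centre of the top face (46 mm above the worktop) of the pile of two cartridges in the well, long side along the box's x: the spare's underside belongs here. Axes are the box's. Eight round-topped steel pins, 8 mm thick, tops 68 mm above the worktop, stand 3 mm off the pile: two at each end at y +-20 mm, two along each long side at x +-46 mm; mid-sides are free for fingers.
- frame_slot (a point): Centre of the slot (32 mm along the box's y, 12 mm along x) in the steel strip in front of the well, 71 mm above the worktop: the fastener's cross bar (24 x 7 mm) passes it when in line.
- cartridge: Spare filter cartridge, a flat white slab 120 x 60 x 18 mm, 0.1 to 0.2 kg, lying flat on the worktop to the right or left of the box. Origin: centre of its underside; x along its 120 mm side, z up. Grip it across the 60 mm width at mid-length. Either end may be first.
- cover: Hinged steel cover, 0.3 kg, plate 188 x 170 x 6 mm. Origin on the hinge axis at mid thickness; the plate reaches 2.5 to 190.5 mm along its own -x; its own z points out of its outer face (up when closed). Starts open, leaning back 1.7 to 1.9 rad from closed. The hinge is stiff (0.3 N m): it stays where left. Push it over from behind beside the fastener.
- cover_hinge (a point): Middle of the cover's hinge axis (along the box's y), 94.5 mm behind the box's origin and 75 mm above the worktop.
- cover_edge (a point): Middle of the cover's lower front edge, 190.5 mm from the hinge (an embossed field 1.5 mm high spans 29 to 121 mm). Height above the worktop: 72 mm when the cover lies flat on the frame, about 90 mm when it rests on the sprung pins, about 87 mm when pushed down with the fastener out of line (its cross bar then stands on the slot's edges).
- wing (a point): Centre of the fastener's wing, the grip: a black upright bar 34 mm long, 9 mm thick, 5 to 24 mm above the cover's outer face, a steel-lined slot along its top, on a round base 38 mm across. The point lies on its turning axis, 14.5 mm above the outer face, 170 mm from the hinge axis, at mid-width of the cover.
- fastener (a joint): Turn of the fastener (rad): 0 with wing, slot and cross bar along the box's y, in line with the two small ridges beside it; grows anticlockwise seen from above (cover closed). Starts at 0.85 to 1.5; turns on past 0 (limits -0.9, 1.65; friction 0.05 N m). The bar passes within about 0.2 rad of 0; then pressing the cover flat at the wing takes about 12 N, and it springs up if let go.
- milk_pitcher: Bystander: small steel milk pitcher, 72 x 86 x 94 mm, upright on the other side of the box from the cartridge. Origin: centre of its underside.
- cup: Bystander: espresso cup, 63 x 73 x 55 mm, on a saucer behind the box to the left. Origin: centre of its underside.
- saucer: Bystander: the saucer under the cup, 116 mm across, 14 mm high. Origin: centre of its underside.
- bar_brush: Bystander: wooden bar brush, 169 mm long, lying at the right of the work. Origin: centre of its underside.

How it is judged (in metres and radians):
On the way, in this order (a step that is already met when the one before it is completed fails the run):
1. the spare cartridge lies squarely on the pile, let go (horizontal distance between cartridge and pile_top below 0.006 m and z of cartridge in the frame of pile_top between -0.003 and 0.004 m and angle between the x axis of cartridge and the x axis of housing, either way round below 0.08 rad and angle between cartridge's own z axis and vertical below 0.05 rad and contact force between the fingers and cartridge below 0.3 N), for 0.2 s.
2. the cover is down on its sprung pins (z of cover_edge in the frame of housing below 0.097 m), for 0.2 s.
3. the fastener is in line with its ridges (value of joint fastener between -0.2 and 0.2 rad and z of cover_edge in the frame of housing below 0.097 m), for 0.2 s.
At the end, for the whole second after the job is handed in: Spare cartridge on the pile within 6 mm and 0.08 rad, flat, not touched; fastener within 0.2 rad of its ridges; front edge of the cover within 2.5 mm of the frame, with the robot still pushing or gripping it (over 3 N) through the last second (all of step 1 and value of joint fastener between -0.2 and 0.2 rad and z of cover_edge in the frame of housing below 0.0745 m and contact force between any of the fingers, the arm and cover above 3 N); the arm keeps its last pose, push and grip.
It fails at once if the milk pitcher is pushed 25 mm or tipped (distance of milk_pitcher from where it was at the start of the episode above 0.025 m or angle between milk_pitcher's own z axis and vertical above 0.5 rad).
It fails at once if the cup is pushed 25 mm or tipped (distance of cup from where it was at the start of the episode above 0.025 m or angle between cup's own z axis and vertical above 0.5 rad).
It fails at once if the saucer is pushed 25 mm (distance of saucer from where it was at the start of the episode above 0.025 m).
It fails at once if the bar brush is pushed 30 mm (distance of bar_brush from where it was at the start of the episode above 0.03 m).
It also fails if it takes over 64 s, if anything falls off the work surface, if the arm or the gripper's body presses on something with over 40 N, if the wrist force passes 120 N, or if a joint passes its speed limit or range.

## Working session

There is one attempt and no reset: what is moved stays moved. The work goes in short steps, Python scripts to look and compute and a shell command to move; the robot and the scene stay as the last step left them, time stands still between calls to the robot, and variables do not carry over. Pictures are saved under pics/ and viewed, at most 10 in all, crops included, and the job is handed in when it is done.

```bash
ls; mkdir -p pics; python3 - <<'E'
from rig import env
import cv2,numpy as np
o=env.observe();print({k:np.round(v,3).tolist() for k,v in o.items()})
for n in("scene","side","wrist"):
    d=env.get_image(n);cv2.imwrite(f"pics/a_{n}.png",d["pixels"][...,::-1]);np.savez(f"pics/a_{n}.npz",**d)
    print(n,d["K"].round(1).tolist(),d["extrinsics"].round(3).tolist())
a=cv2.imread("pics/a_scene.png");b=cv2.imread("pics/a_side.png")
E
```

```text
nudge.py
pics
rig.py
{'time_s': 0.0, 'q': [61.689, 21.841, 74.384, 0.001, 83.858, -12.336], 'qvel': [0.005, 0.047, 0.029, 0.009, -0.005, -0.053], 'joint_efforts': [0.0, -44.846, -23.128, -0.0, 0.005, -0.0], 'position': [0.151, 0.529, 0.242], 'tool_rot': [[-0.961, 0.275, -0.001], [0.275, 0.961, -0.001], [0.0, -0.001, -1.0]], 'ft_force': [-0.354, -0.098, 0.79], 'wrist_torque': [0.061, 0.01, 0.028], 'gripper_force': 0.0, 'grip_width': 0.086}
scene [[353.5, 0.0, 253.6], [0.0, 353.5, 197.7], [0.0, 0.0, 1.0]] [[-0.806, -0.592, 0.014, 0.493], [-0.472, 0.628, -0.619, 0.318], [0.357, -0.505, -0.786, 0.774], [0.0, 0.0, 0.0, 1.0]]
side [[479.7, 0.0, 251.1], [0.0, 479.7, 187.5], [0.0, 0.0, 1.0]] [[-1.0, -0.003, 0.005, 0.565], [-0.006, 0.664, -0.748, 0.058], [-0.001, -0.748, -0.664, 1.432], [0.0, 0.0, 0.0, 1.0]]
wrist [[269.8, 0.0, 254.8], [0.0, 269.8, 194.9], [0.0, 0.0, 1.0]] [[0.275, 0.961, -0.002, -0.549], [0.917, -0.262, 0.3, -0.038], [0.288, -0.084, -0.954, 0.381], [0.0, 0.0, 0.0, 1.0]]
```
View pics/a_scene.png

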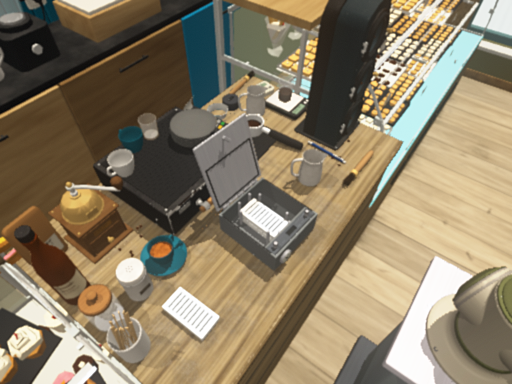

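View pics/a_side.png

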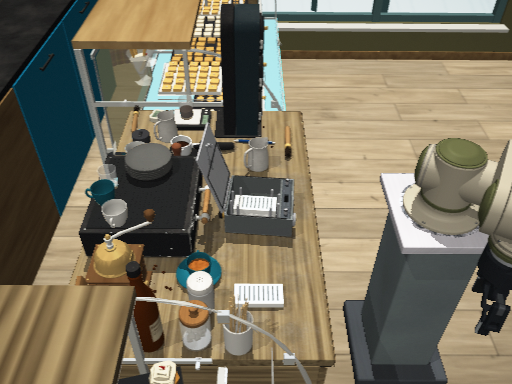

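The scene view shows the open box around (265,225), the white spare cartridge at (190,313) to its left, and the pitcher at (310,168). In the side view the pile is at (256,206) and the spare at (259,295).

```bash
cat > h.py <<'E'
import numpy as np,cv2
from rig import env
def shot(n,name=None):
    d=env.get_image(n); d["n"]=n
    if name: cv2.imwrite(f"pics/{name}.png",d["pixels"][...,::-1]); np.savez(f"pics/{name}.npz",**{k:d[k] for k in("pixels","K","extrinsics")})
    return d
def load(name): return dict(np.load(f"pics/{name}.npz"))
def P(d): return d["K"]@d["extrinsics"][:3]
def proj(d,X):
    h=P(d)@np.r_[X,1]; return h[:2]/h[2]
def onz(d,uv,z):
    E=d["extrinsics"];R=E[:3,:3];c=-R.T@E[:3,3]; r=R.T@np.linalg.solve(d["K"],np.r_[uv,1]); return c+r*(z-c[2])/r[2]
def tri(d1,p1,d2,p2):
    X=cv2.triangulatePoints(P(d1),P(d2),np.float64(p1).reshape(2,1),np.float64(p2).reshape(2,1))[:,0]; X=X[:3]/X[3]
    return X,np.linalg.norm(proj(d1,X)-p1),np.linalg.norm(proj(d2,X)-p2)
def white(d,guess,r,thr=185,k=7):
    "contour of the white thing at guess: (centre, corners of min rect)"
    im=d["pixels"].astype(int); m=((im.min(2)>thr)&(im.max(2)-im.min(2)<30)).astype(np.uint8)
    w=np.zeros_like(m); cv2.circle(w,tuple(int(v) for v in guess),r,1,-1); m=cv2.morphologyEx(m*w,cv2.MORPH_CLOSE,np.ones((k,k)))
    cs,_=cv2.findContours(m,cv2.RETR_EXTERNAL,cv2.CHAIN_APPROX_NONE); c=max(cs,key=cv2.contourArea)
    return c,cv2.boxPoints(cv2.minAreaRect(c))
E
python3 - <<'E'
from h import *
s,d=load("a_scene"),load("a_side")
for nm,g1,g2,r1,r2,z in(("cart",(190,313),(259,295),42,32,.018),("pile",(264,218),(256,206),32,30,.046)):
    for D,g,r in((s,g1,r1),(d,g2,r2)):
        c,b=white(D,g,r); q=cv2.approxPolyDP(c,6,True)[:,0]
        M=cv2.moments(c); m=np.array([M["m10"],M["m01"]])/M["m00"]
        print(nm,m.round(1),onz(D,m,z).round(4),cv2.contourArea(c));print(q.tolist(),[onz(D,x,z)[:2].round(4).tolist() for x in q])
        if D is s:m1=m
    print(tri(s,m1,d,m))
o=env.observe();E=load("a_wrist")["extrinsics"]
R,p=o["tool_rot"],o["position"]
print("cam in tool",(np.array(R).T@(-E[:3,:3].T@E[:3,3]-p)).round(4),(E[:3,:3]@R).round(3))
E
```

```text
cart [190.4 312. ] [0.5453 0.3285 0.018 ] 1409.0
[[179, 287], [162, 307], [202, 338], [218, 315]] [[0.607, 0.3005], [0.6043, 0.358], [0.4872, 0.3554], [0.4916, 0.297]]
cart [258.3 293.5] [0.547 0.329 0.018] 908.0
[[234, 284], [235, 303], [283, 303], [282, 284]] [[0.6073, 0.3009], [0.6033, 0.357], [0.4879, 0.3562], [0.4878, 0.3001]]
(array([0.54666235, 0.32776443, 0.01589724]), np.float64(0.2866614817360968), np.float64(0.1450366218511882))
pile [264.6 217.6] [0.5504 0.0359 0.046 ] 876.0
[[252, 199], [240, 210], [276, 243], [289, 221]] [[0.6129, 0.0061], [0.6163, 0.0547], [0.484, 0.0812], [0.4939, 0.0067]]
pile [255.5 203.9] [0.5531 0.0408 0.046 ] 640.5
[[233, 207], [267, 215], [278, 203], [236, 195]] [[0.617, 0.0539], [0.5212, 0.0853], [0.4886, 0.0364], [0.6098, 0.0035]]
(array([0.55317089, 0.0312511 , 0.03727586]), np.float64(0.22362049305505727), np.float64(0.11057813807687529))
cam in tool [ 0.0776 -0.0008 -0.1319] [[-0.     1.     0.   ]
 [-0.954  0.    -0.3  ]
 [-0.3   -0.     0.954]]
```

```bash
python3 nudge.py '[0, 0, 0, -8, 0.085, 0, 0, 0, -8, 0.085, -0.045, -0.02, 0, 0, 0.085, -0.045, -0.02, 0, 0, 0.085, -0.045, -0.02, 0, 0, 0.085, -0.045, -0.02, 0, 0, 0.085, -0.045, -0.02, 0, 0, 0.085, -0.045, -0.025, 0, 0, 0.085, -0.045, -0.025, 0, 0, 0.085, -0.045, -0.025, 0, 0, 0.085]' 20; python3 nudge.py '[-0.02, -0.01, 0.03, 0, 0.085, 0, -0.02, 0.03, 0, 0.085, 0, 0, 0, 0, 0.085, 0, 0, 0, 0, 0.085]'
python3 - <<'E'
from h import *
w=shot("wrist","b_w")
o=env.observe();print(o["position"].round(4),o["tool_rot"].round(3).tolist(),w["extrinsics"].round(3).tolist())
print(proj(w,[.5467,.3285,.018]))
E
```

```text
time_s: 1.15
position: [0.5091, 0.3547, 0.2421]
tool_rot: [[-1.0, -0.0, -0.0], [-0.0, 1.0, -0.0], [0.0, -0.0, -1.0]]
ft_force: [1.0, 1.4, 0.2]
grip_width: 0.0849
gripper_force: 0.0
time_s: 1.55
position: [0.5276, 0.3263, 0.1827]
tool_rot: [[-1.0, -0.0, -0.0], [-0.0, 1.0, 0.0], [0.0, 0.0, -1.0]]
ft_force: [0.6, 0.5, 0.6]
grip_width: 0.0852
gripper_force: 0.0
[0.5278 0.3269 0.1838] [[-1.0, -0.001, 0.002], [-0.001, 1.0, 0.001], [-0.002, 0.001, -1.0]] [[0.0, 1.0, 0.0, -0.326], [0.954, -0.0, 0.3, -0.524], [0.3, 0.0, -0.954, 0.165], [0.0, 0.0, 0.0, 1.0]]
[257.24781039 197.82579236]
```

View pics/b_w.png

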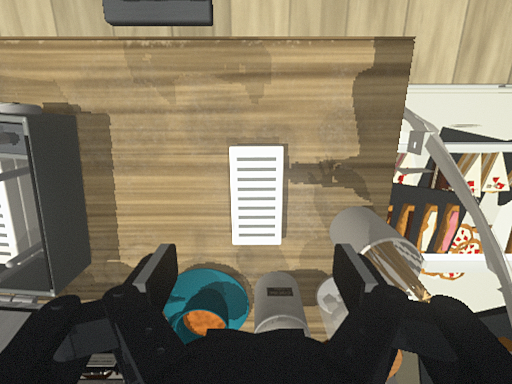

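The cartridge is at (256,195) in the wrist view. The saucer and cup are at (205,300) and a canister at (280,300), both beyond it, with finger shadows around them.

```bash
python3 - <<'E'
from h import *
w,s,d=load("b_w"),load("a_scene"),load("a_side")
c,b=white(w,(257,195),80,170,11)
X=np.array([onz(w,x,.018) for x in b]);print(b.round(1).tolist(),X[:,:2].round(4).tolist(),X.mean(0).round(4))
for a,e in((0,1),(1,2)): v=X[e]-X[a];print(np.hypot(*v[:2]).round(4),np.degrees(np.arctan2(v[1],v[0])).round(2))
m=b.mean(0)
for D,p in((s,(190.4,312)),(d,(258.3,293.5))): print(tri(w,m,D,np.array(p)))
print("canister top",onz(w,(280,272),.09),"base",onz(w,(280,272),0))
E
```

```text
[[229.0, 146.0], [283.0, 146.0], [283.0, 244.0], [229.0, 244.0]] [[0.4872, 0.2975], [0.4873, 0.3564], [0.6061, 0.3601], [0.6061, 0.2941]] [0.5467 0.3271 0.018 ]
0.0589 89.99
0.1189 1.79
(array([0.54637371, 0.32732582, 0.01275361]), np.float64(1.1959722054869764), np.float64(0.3640856687768846))
(array([0.54646018, 0.32630322, 0.01373163]), np.float64(1.6397591730672636), np.float64(0.24553762045980812))
canister top [0.59805776 0.34983077 0.09      ] base [0.65738137 0.35950483 0.        ]
```

```bash
python3 - <<'E'
from h import *
w=load("b_w")
c,b=white(w,(257,195),80,170,11);c=c[:,0]
def edge(sel):
    p=c[sel]; X=np.array([onz(w,x,.018)[:2] for x in p]); return X
r=c[:,1];col=c[:,0]
mid=(r>155)&(r<235)
for nm,s in(("L",mid&(col<250)),("R",mid&(col>260))):
    X=edge(s);k=np.polyfit(X[:,0],X[:,1],1);print(nm,np.degrees(np.arctan(k[0])).round(2),np.polyval(k,.5467).round(4))
mid=(col>238)&(col<272)
for nm,s in(("near",mid&(r<160)),("far",mid&(r>230))):
    X=edge(s);print(nm,X.mean(0).round(4),np.degrees(np.polyfit(X[:,1],X[:,0],1)[0]).round(2))
E
```

```text
L 0.35 0.298
R 0.55 0.3564
near [0.4872 0.3259] 0.01
far [0.6061 0.3259] 0.01
```

```bash
python3 nudge.py '[-0.0095, 0, 0.04, 0, 0.085, -0.0095, 0, 0.04, 0, 0.085, 0, 0, 0.04, 0, 0.085, 0, 0, 0.03, 0, 0.085, 0, 0, 0.02, 0, 0.085, 0, 0, 0, 0, 0.085, 0, 0, 0, 0, 0.085]' 25; python3 nudge.py '[0, 0, 0, 0, 0.055, 0, 0, 0, 0, 0.055, 0, 0, 0, 0, 0.055, 0, 0, 0, 0, 0.055, 0, 0, 0, 0, 0.055, 0, 0, 0, 0, 0.055]' 30
```

```text
time_s: 2.3
position: [0.5473, 0.3273, 0.0141]
tool_rot: [[-1.0, -0.002, 0.003], [-0.002, 1.0, 0.001], [-0.003, 0.001, -1.0]]
ft_force: [-0.4, 0.9, -0.3]
grip_width: 0.0848
gripper_force: 0.0
time_s: 2.9
position: [0.5473, 0.3266, 0.0143]
tool_rot: [[-1.0, -0.001, 0.003], [-0.001, 1.0, 0.001], [-0.003, 0.001, -1.0]]
ft_force: [-1.3, 0.5, 7.2]
grip_width: 0.0591
gripper_force: 31.8
```

```bash
python3 nudge.py '[0, 0, -0.02, 0, 0.055, 0, 0, -0.04, 0, 0.055, 0, 0, -0.04, 0, 0.055, 0, 0, -0.04, 0, 0.055, 0, -0.04, -0.04, 0, 0.055, 0.015, -0.04, -0.02, 0, 0.055, 0.015, -0.04, 0, 0, 0.055, 0, -0.03, 0, 0, 0.055, 0, 0, 0, 0, 0.055, 0, 0, 0, 0, 0.055]' 
python3 - <<'E'
from h import *
w=shot("wrist","c_w")
o=env.observe();print(o["position"].round(4),o["tool_rot"].round(4).tolist(),proj(w,[.552,.035,.046]))
E
```

```text
time_s: 3.9
position: [0.5167, 0.1805, 0.2082]
tool_rot: [[-1.0, 0.001, 0.001], [0.001, 1.0, 0.0], [-0.001, 0.0, -1.0]]
ft_force: [-0.3, 0.4, -0.8]
grip_width: 0.0586
gripper_force: 34.1
[0.5167 0.1811 0.208 ] [[-1.0, -0.0003, 0.0005], [-0.0003, 1.0, 0.0004], [-0.0005, 0.0004, -1.0]] [130.55075591 211.70828223]
```

View pics/c_w.png

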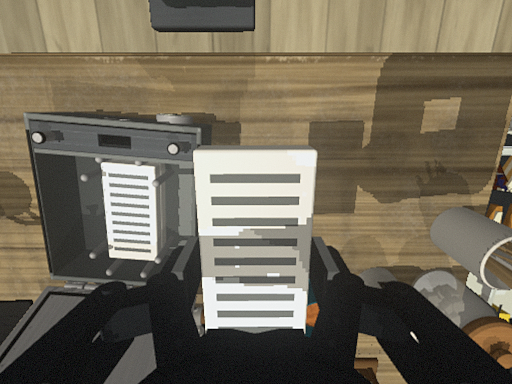

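The pile's top is at (133,210). Its end pins are at (99,161) and (157,161), the sprung pins at (40,138) and (173,148), and the slot at (114,140). The cover is at the lower left. I'll take a second wrist view from the other side.

```bash
python3 nudge.py '[0, -0.04, -0.01, 0, 0.055, 0, -0.05, -0.02, 0, 0.055, 0, -0.05, 0, 0, 0.055, 0, -0.05, 0, 0, 0.055, 0, -0.05, 0, 0, 0.055, 0, -0.03, 0, 0, 0.055, 0, 0, 0, 0, 0.055, 0, 0, 0, 0, 0.055]' 
python3 - <<'E'
from h import *
w=shot("wrist","d_w")
o=env.observe();print(o["position"].round(4),proj(w,[.552,.035,.046]))
E
```

```text
time_s: 4.75
position: [0.5171, -0.0852, 0.2361]
tool_rot: [[-1.0, -0.0, -0.0], [-0.0, 1.0, 0.001], [0.0, 0.001, -1.0]]
ft_force: [-0.4, 0.1, -1.7]
grip_width: 0.0593
gripper_force: 34.1
[ 0.517  -0.0846  0.2361] [350.34334416 203.54855568]
```

View pics/d_w.png

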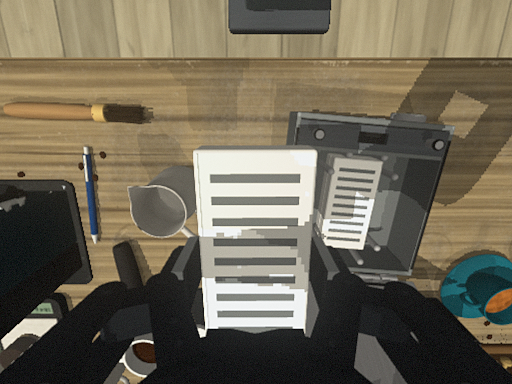

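The sprung pins are now at (319,133) and (438,145), the slot at (374,139) and the pile at (350,203).

```bash
cat > m.py <<'E'
from h import *
c,d=load("c_w"),load("d_w")
def blob(D,g,r=8,dark=False):
    im=cv2.cvtColor(D["pixels"],cv2.COLOR_RGB2GRAY).astype(float); x,y=g
    w=im[y-r:y+r+1,x-r:x+r+1]; w=(255-w) if dark else w
    m=(w>(w.max()+np.median(w))/2).astype(np.uint8); n,l,st,ce=cv2.connectedComponentsWithStats(m)
    i=1+np.argmax(st[1:,4]); return ce[i]+[x-r,y-r],st[i,4]
S={}
for nm,g,h in(("pinL",(40,138),(319,133)),("pinR",(173,148),(438,145))):
    a,na=blob(c,g);b,nb=blob(d,h);X=tri(c,a,d,b);S[nm]=X[0];print(nm,a.round(1),b.round(1),na,nb,X[0].round(4),round(X[1],2))
a,na=blob(c,(114,141),14,True);b,nb=blob(d,(374,139),14,True);X=tri(c,a,d,b);print("slot",a,b,na,nb,X[0].round(4),X[1])
for nm in("pinL","pinR"): pass
v=S["pinR"]-S["pinL"];print("pins dist",np.linalg.norm(v[:2]),"yaw of y axis",np.degrees(np.arctan2(-v[0],v[1])))
cc,_=white(c,(133,210),55,150,9); dd,_=white(d,(350,203),50,140,9)
for D,k in((c,cc),(d,dd)):
    k=k[:,0];q,(wd,ht),ang=cv2.minAreaRect(k);b=cv2.boxPoints((q,(wd,ht),ang));X=np.array([onz(D,x,.046)[:2] for x in b]);print("pile",np.round(q,1),X.round(4).tolist(),X.mean(0).round(4))
    p=cv2.approxPolyDP(k.reshape(-1,1,2),5,True)[:,0];print(p.tolist(),[onz(D,x,.046)[:2].round(4).tolist() for x in p])
E
python3 m.py
python3 - <<'E'
from h import *
c,d=load("c_w"),load("d_w")
a=cv2.resize(c["pixels"][105:285,15:215],None,fx=2,fy=2.8,interpolation=2)
b=cv2.resize(d["pixels"][105:285,280:460],None,fx=2,fy=2.8,interpolation=2)
cv2.imwrite("pics/e.png",np.hstack([a,b])[...,::-1])
E
```

```text
pinL [ 36.5 137.2] [319.5 134.2] 65 51 [ 0.4626 -0.0202  0.0883] 0.04
pinR [172.3 148.6] [438.9 144.6] 62 49 [0.4731 0.1033 0.0882] 0.01
slot [113.45964912 140.31929825] [373.14754098 138.02868852] 285 244 [0.4676 0.0416 0.0724] 0.4394836553939573
pins dist 0.1238784213486276 yaw of y axis -4.86602819493866
pile [129.8 211. ] [[0.4937, 0.0104], [0.4916, 0.0705], [0.6157, 0.061], [0.6184, -0.0067]] [0.5549 0.0338]
[[103, 164], [109, 256], [157, 259], [154, 167], [138, 161]] [[0.4957, 0.0125], [0.6103, 0.0003], [0.6145, 0.059], [0.4991, 0.0683], [0.4924, 0.0515]]
pile [336.9 200.6] [[0.6008, -0.037], [0.4821, -0.0198], [0.4997, 0.0675], [0.6226, 0.0599]] [0.5513 0.0177]
[[335, 158], [326, 211], [313, 211], [315, 168], [302, 189], [302, 217], [317, 222], [326, 245], [362, 249], [381, 164]] [[0.4941, 0.0104], [0.5621, 0.005], [0.5621, -0.0116], [0.5063, -0.0128], [0.5329, -0.0271], [0.5703, -0.0252], [0.5773, -0.0054], [0.6103, 0.0089], [0.6163, 0.0574], [0.5014, 0.0667]]
```

View pics/e.png

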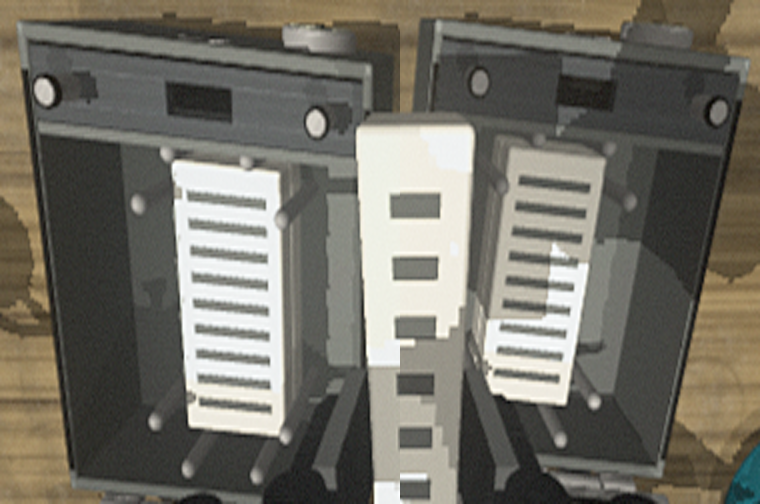

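Crop of both views: the pin tops are clear. The pairs visible in both are the two near end pins, the two near side pins, the right far side pin and the right far end pin. I'll triangulate these for the pile centre.

```bash
cat > m2.py <<'E'
from h import *
c,d=load("c_w"),load("d_w")
cu={"neL":(167,154),"neR":(247,163),"nsL":(138,205),"nsR":(282,218),"fsR":(286,437),"feR":(258,478)}
du={"neL":(540,140),"neR":(610,148),"nsL":(502,186),"nsR":(629,202),"fsR":(595,402),"feR":(559,440)}
loc={"neL":(-67,-20),"neR":(-67,20),"nsL":(-46,-37),"nsR":(-46,37),"fsR":(46,37),"feR":(67,20)}
y=np.array([.0848,.9964]);x=np.array([y[1],-y[0]]);O=np.array([.46785,.04155])+.0755*x
print("O",O); C=[]
for k in cu:
    a=np.array([15+(cu[k][0]-.5)/2,105+(cu[k][1]-1.)/2.8]);b=np.array([280+(du[k][0]-400-.5)/2,105+(du[k][1]-1.)/2.8])
    X,e,_=tri(c,a,d,b);l=np.array(loc[k])/1e3;Z=(X[:2]-l[0]*x-l[1]*y);C.append(Z)
    print(k,X.round(4),round(e,2),"centre",Z.round(4),"in box",((Z-O)@x).round(4),((Z-O)@y).round(4))
print(np.mean(C,0),np.std(C,0))
E
python3 m2.py
```

```text
O [0.5430782 0.0351476]
neL [0.487  0.0203 0.0669] 0.17 centre [0.5554 0.0346] in box 0.0124 0.0005
neR [0.4904 0.0603 0.0661] 0.25 centre [0.5555 0.0347] in box 0.0124 0.0006
nsL [0.5062 0.0011 0.0656] 0.34 centre [0.5552 0.034 ] in box 0.0121 -0.0001
nsR [0.5124 0.0753 0.0644] 0.39 centre [0.5551 0.0345] in box 0.012 0.0004
fsR [0.6047 0.0677 0.0657] 0.25 centre [0.5557 0.0347] in box 0.0126 0.0006
feR [0.6253 0.0482 0.0639] 0.37 centre [0.5568 0.034 ] in box 0.0138 -0.0
[0.55560982 0.03441935] [0.0005887  0.00030389]
```

```bash
python3 - <<'E'
from h import *
c,d=load("c_w"),load("d_w")
for D,x0,y0,z0 in((c,.5167,.1811,.208),(d,.517,-.0846,.2361)):
    im=cv2.cvtColor(D["pixels"],cv2.COLOR_RGB2GRAY).astype(float)
    col=im[135:170,230:285].mean(1).round(0);print(col.tolist())
    for r in(149,150,151,152): print(r,(onz(D,(255,r),z0+.0037)-[x0,y0,0]).round(4)[:2])
    print([round(v) for v in im[200,185:205]],[round(v) for v in im[200,305:325]])
    for u in(200,316): print(u,(onz(D,(u,200),z0+.0037)-[x0,y0,0]).round(4)[:2])
E
python3 nudge.py '[-0.01, 0.03, 0, 0, 0.055, -0.01, 0.04, 0, 0, 0.055, -0.0092, 0.0341, 0, 0, 0.055, -0.01, 0.015, 0, 0, 0.055, 0, 0, 0, 4.87, 0.055, 0, 0, 0.04, 0, 0.055, 0, 0, 0.04, 0, 0.055, 0, 0, 0.03, 0, 0.055, 0, 0, 0, 0, 0.055, 0, 0, 0, 0, 0.055]'
python3 -c "
from h import *
o=env.observe();print(o['position'].round(4),o['tool_rot'].round(4).tolist())"
```

```text
[127.0, 118.0, 113.0, 116.0, 123.0, 127.0, 125.0, 122.0, 123.0, 123.0, 117.0, 114.0, 116.0, 111.0, 144.0, 202.0, 225.0, 231.0, 236.0, 238.0, 237.0, 237.0, 237.0, 237.0, 237.0, 237.0, 237.0, 237.0, 237.0, 237.0, 237.0, 237.0, 237.0, 237.0, 237.0]
149 [-0.0602 -0.0011]
150 [-0.0597 -0.0011]
151 [-0.0592 -0.0011]
152 [-0.0587 -0.0011]
[135, 139, 133, 137, 139, 136, 139, 129, 120, 117, 102, 226, 242, 239, 238, 240, 238, 239, 237, 239] [235, 234, 235, 235, 234, 236, 230, 208, 180, 122, 86, 93, 98, 101, 96, 99, 98, 98, 94, 95]
200 [-0.0347 -0.0287]
316 [-0.0346  0.0295]
[132.0, 128.0, 131.0, 136.0, 141.0, 142.0, 143.0, 142.0, 139.0, 140.0, 126.0, 115.0, 117.0, 111.0, 146.0, 205.0, 227.0, 233.0, 238.0, 239.0, 239.0, 239.0, 239.0, 239.0, 239.0, 239.0, 239.0, 239.0, 239.0, 239.0, 239.0, 239.0, 239.0, 239.0, 239.0]
149 [-0.0601 -0.0012]
150 [-0.0596 -0.0012]
151 [-0.0591 -0.0012]
152 [-0.0587 -0.0012]
[90, 93, 98, 95, 101, 97, 98, 96, 93, 96, 80, 227, 244, 240, 243, 207, 229, 244, 241, 241] [237, 236, 237, 235, 237, 240, 234, 217, 184, 118, 77, 80, 85, 82, 94, 108, 109, 115, 111, 105]
200 [-0.0346 -0.0287]
316 [-0.0347  0.0294]
time_s: 5.8
position: [0.5563, 0.0345, 0.1271]
tool_rot: [[-0.997, 0.083, 0.001], [0.083, 0.997, -0.0], [-0.001, 0.0, -1.0]]
ft_force: [1.2, -0.0, -1.0]
grip_width: 0.059
gripper_force: 34.1
[0.5563 0.0345 0.1271] [[-0.9966, 0.0827, 0.0006], [0.0827, 0.9966, -0.0], [-0.0006, 0.0, -1.0]]
```

```bash
python3 nudge.py '[0.0003, 0, 0.02, 0, 0.055, 0, 0, 0.015, 0, 0.055, 0, 0, 0.01, 0, 0.055, 0, 0, 0.01, 0, 0.055, 0, 0, 0.006, 0, 0.055, 0, 0, 0.004, 0, 0.055, 0, 0, 0, 0, 0.055]'; python3 -c "
from h import *
w=shot('side','f_s');w=shot('scene','f_c')
a=cv2.resize(load('f_s')['pixels'][130:250,180:320],None,fx=2.8,fy=2.8);b=cv2.resize(load('f_c')['pixels'][120:280,180:330],(360,336))
cv2.imwrite('pics/f.png',np.hstack([a[:336],b])[...,::-1])"
```

```text
time_s: 6.5
position: [0.5556, 0.0334, 0.0611]
tool_rot: [[-0.996, 0.084, -0.0], [0.084, 0.996, 0.0], [0.0, -0.0, -1.0]]
ft_force: [-0.4, 0.1, -0.8]
grip_width: 0.0587
gripper_force: 34.1
```

View pics/f.png

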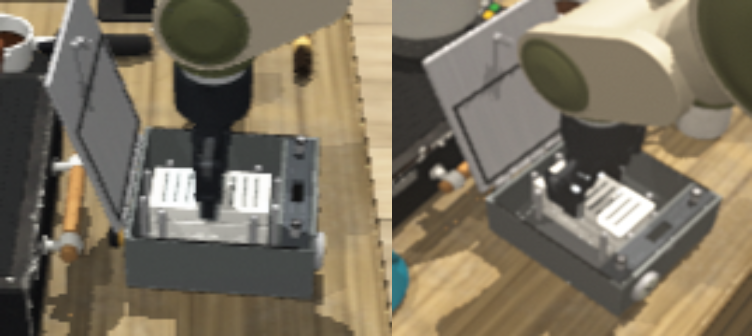

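The cartridge is seated between the pins with no contact force. I'll lower the last millimetre and release.

```bash
python3 nudge.py '[0, 0.0004, 0.0006, 0, 0.055, 0, 0, 0.0006, 0, 0.055, 0, 0, 0, 0, 0.055]'; python3 nudge.py '[0, 0, 0, 0, 0.08, 0, 0, 0, 0, 0.08, 0, 0, 0, 0, 0.08, 0, 0, 0, 0, 0.08, 0, 0, -0.01, 0, 0.08, 0, 0, -0.03, 0, 0.08, 0, 0, -0.04, 0, 0.08, 0, 0, -0.04, 0, 0.08, 0, 0, -0.03, 0, 0.08, 0, 0, 0, 0, 0.08]'; python3 -c "
from h import *
w=shot('wrist','g_w')
o=env.observe();print(o['position'].round(4),proj(w,[.5556,.0345,.064]))"
```

```text
time_s: 6.9
position: [0.5558, 0.0339, 0.0604]
tool_rot: [[-0.996, 0.084, 0.001], [0.084, 0.996, -0.0], [-0.001, 0.0, -1.0]]
ft_force: [-1.1, 0.4, 2.3]
grip_width: 0.0587
gripper_force: 34.4
time_s: 7.9
position: [0.557, 0.0337, 0.2152]
tool_rot: [[-0.996, 0.084, 0.009], [0.084, 0.996, -0.001], [-0.009, -0.001, -1.0]]
ft_force: [-0.3, -0.3, 0.7]
grip_width: 0.0799
gripper_force: 0.0
[0.5562 0.0338 0.2125] [256.1711654  182.38749177]
```

View pics/g_w.png

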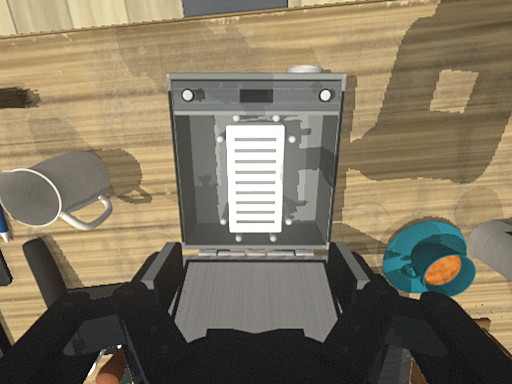

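The cartridge at (256,180) sits square inside all eight pins. Next I'll measure the cover's lean and find out where the things behind it stand.

```bash
cat >> h.py <<'E'
by=np.array([.0848,.9964,0]);bx=np.array([.9964,-.0848,0]);O=np.array([.5431,.0352,0]);ez=np.array([0,0,1.])
def box(x,y,z): return O+bx*x+by*y+ez*z
def cov(phi,r,y,n=0): # r from hinge, n along outer normal
    return box(.0945-r*np.cos(phi)+n*np.sin(phi),y,.075+r*np.sin(phi)+n*np.cos(phi))
def wrld2tool(R,v): return R.T@v
E
python3 - <<'E'
from h import *
s,d=load("a_scene"),load("a_side")
for ph in(1.7,1.8,1.9): print(ph,[proj(D,cov(ph,.1905,y)).round(1).tolist() for D in(s,d) for y in(-.085,.085)])
print(box(0.0945,0,.075))
print("tower",onz(d,(240,137),0))
a=cv2.resize(s["pixels"][100:200,180:280],None,fx=4,fy=4);b=cv2.resize(d["pixels"][100:200,180:280],None,fx=4,fy=4)
cv2.imwrite('pics/i.png',np.hstack([a,b])[...,::-1])
E
```

```text
1.7 [[255.4, 115.9], [202.9, 154.1], [218.9, 119.9], [209.3, 158.5]]
1.8 [[249.4, 113.7], [197.0, 151.1], [212.1, 120.6], [201.8, 159.2]]
1.9 [[243.7, 112.2], [191.4, 148.9], [205.5, 121.9], [194.6, 160.4]]
[0.6372598 0.0271864 0.075    ]
tower [ 0.6056994  -0.34977712  0.        ]
```

View pics/i.png

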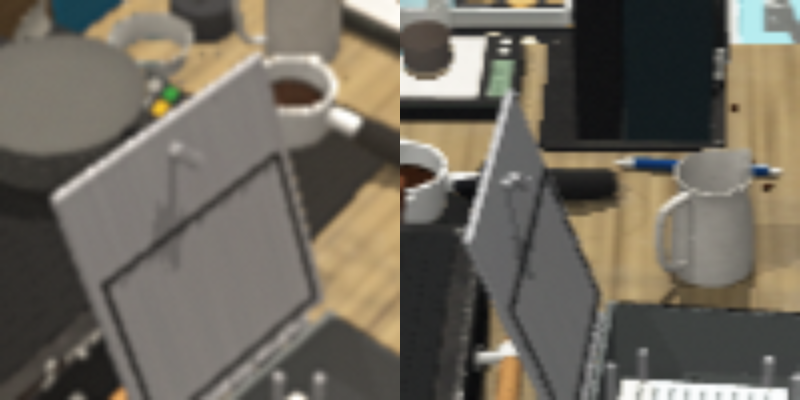

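The cover's top corners are at (193,150) and (245.5,114) in the scene view, and (196.5,160.5) and (207.5,122.5) in the side view. Both give a lean of about 1.87 rad.

```bash
python3 nudge.py '[0, -0.005, -0.036, 0, 0, 0, -0.01, -0.036, 0, 0, 0, -0.01, -0.036, 0, 0, -0.035, -0.01, 0, 0, 0, -0.04, -0.01, 0, 0, 0, -0.04, 0, 0, 0, 0, -0.04, 0, 0, 0, 0, -0.012, 0, 0, 0, 0, 0, 0, 0, 0, 0, 0, 0, 0, 0, 0]'; python3 -c "
from h import *
o=env.observe();p=o['position'];print(p.round(4),(p-O)@bx,(p-O)@by,o['q'].round(1),o['tool_rot'].round(3).tolist())
shot('side','j_s');shot('scene','j_c')
a=cv2.resize(load('j_s')['pixels'][60:220,140:300],None,fx=2.5,fy=2.5);b=cv2.resize(load('j_c')['pixels'][40:200,140:300],None,fx=2.5,fy=2.5)
cv2.imwrite('pics/j.png',np.hstack([a,b])[...,::-1])"
```

```text
time_s: 8.95
position: [0.7179, -0.025, 0.3171]
tool_rot: [[-0.996, 0.084, -0.002], [0.084, 0.996, 0.0], [0.002, 0.0, -1.0]]
ft_force: [-1.2, -0.1, 0.6]
grip_width: 0.0
gripper_force: 0.0
[ 0.7179 -0.025   0.3171] 0.17923407459733742 -0.04517306763673879 [-11.4  39.8  30.5  -0.  109.8 -96.6] [[-0.996, 0.084, -0.002], [0.084, 0.996, 0.0], [0.002, 0.0, -1.0]]
```

View pics/j.png

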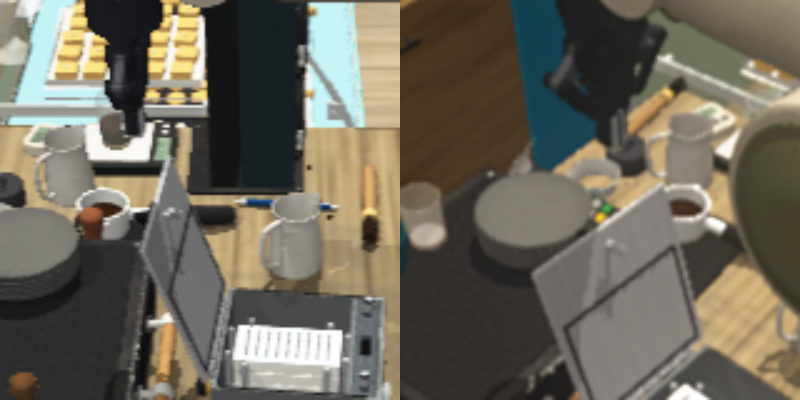

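The fingers are clear behind the cover, at (125,130) in the left crop. Next I'll descend behind it and pull it upright.

```bash
python3 nudge.py '[0, 0, 0.03, 0, 0, 0, 0, 0.03, 0, 0, 0, 0, 0.032, 0, 0, 0.018, 0, 0, 0, 0, 0.018, 0, 0, 0, 0, 0.018, 0, 0, 0, 0, 0.018, 0, 0, 0, 0, 0.019, 0, -0.003, 0, 0, 0.019, 0, -0.003, 0, 0, 0, 0, 0, 0, 0]'; python3 -c "
from h import *
o=env.observe();p=o['position'];print(p.round(4),(p-O)@bx,(p-O)@by,o['ft_force'].round(2))
s=shot('side','k_s')
for ph in (1.87,1.57,1.3,1.2): print(ph,[proj(s,cov(ph,.1905,y)).round(1).tolist() for y in(-.085,.085)])
cv2.imwrite('pics/k.png',cv2.resize(s['pixels'][60:260,140:320],None,fx=3,fy=3)[...,::-1])"
```

```text
time_s: 10.05
position: [0.6066, -0.0153, 0.2339]
tool_rot: [[-0.996, 0.084, 0.002], [0.084, 0.996, -0.0], [-0.002, -0.0, -1.0]]
ft_force: [0.3, -0.7, 0.2]
grip_width: -0.0001
gripper_force: 0.0
[ 0.6066 -0.0153  0.2339] 0.06756478710480361 -0.04496120860332761 [ 0.28 -0.68  0.15]
1.87 [[207.5, 121.4], [196.7, 160.0]]
1.57 [[227.9, 119.9], [219.3, 158.6]]
1.3 [[246.6, 123.1], [240.0, 162.1]]
1.2 [[253.2, 125.3], [247.4, 164.4]]
```

View pics/k.png

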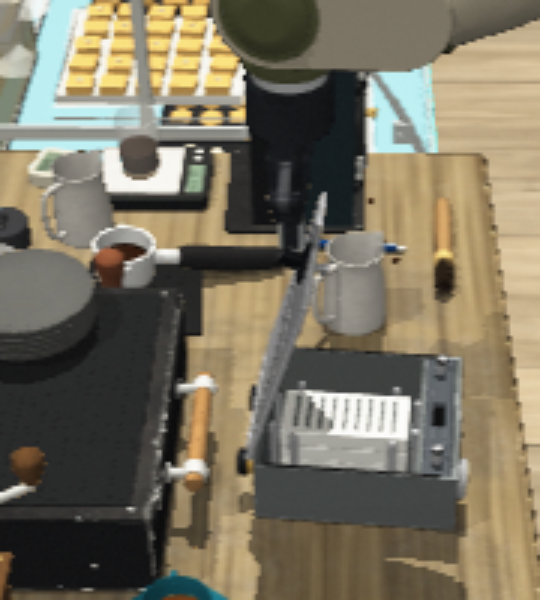

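The cover has come past upright to about 1.3 rad, with its top corner at (323,195) in the crop. I'll continue along the arc.

```bash
python3 nudge.py '[0.018, 0, 0.008, 0, 0, 0.017, 0, 0.0085, 0, 0, 0.016, 0, 0.011, 0, 0, 0.016, 0, 0.0125, 0, 0, 0.012, 0, 0.015, 0, 0, 0.012, 0, 0.0155, 0, 0, 0.008, 0, 0.018, 0, 0, 0.0075, 0, 0.018, 0, 0, 0.003, 0, 0.012, 0, 0, 0.002, 0, 0.012, 0, 0]'; python3 -c "
from h import *
o=env.observe();p=o['position'];print(p.round(4),(p-O)@bx,(p-O)@by,o['ft_force'].round(2))"
```

```text
time_s: 11.1
position: [0.4978, -0.0065, 0.1011]
tool_rot: [[-0.996, 0.085, 0.0], [0.085, 0.996, -0.0], [-0.0, -0.0, -1.0]]
ft_force: [1.7, -0.2, 5.5]
grip_width: -0.0004
gripper_force: 2.7
[ 0.4978 -0.0065  0.1011] -0.04159235760585961 -0.04536751837693266 [ 1.66 -0.18  5.46]
```

```bash
python3 nudge.py '[0, 0, 0, 0, 0, 0, 0, 0, 0, 0, 0, 0.005, -0.03, 0, 0.0, 0.005, 0.01, -0.04, 0, 0.06, 0.01, 0.015, -0.03, 0, 0.06, 0.005, 0.01, 0, 0, 0.06, 0, 0, 0, 0, 0.06, 0, 0, 0, 0, 0.06]'; python3 -c "
from h import *
w=shot('wrist','l_w');s=shot('side','l_s')
o=env.observe();p=o['position'];print(p.round(4),(p-O)@bx,(p-O)@by)
W=cov(.0945,.170,0,.0175);print(W,proj(w,W))
for ph in (.04,.0945,.15): print(ph,[proj(s,cov(ph,.1905,y,-.003)).round(1).tolist() for y in(-.085,.085)])
u,v=proj(w,W).astype(int)
a=cv2.resize(w['pixels'][max(v-70,0):v+70,u-70:u+70],(420,420),interpolation=2);b=cv2.resize(s['pixels'][150:250,210:310],(380,420),interpolation=2)
cv2.imwrite('pics/l.png',np.hstack([a,b])[...,::-1]);print(u-70,max(v-70,0),min(140,v+70))"
```

```text
time_s: 11.9
position: [0.4808, 0.035, 0.2007]
tool_rot: [[-0.996, 0.084, -0.001], [0.084, 0.996, 0.0], [0.001, -0.0, -1.0]]
ft_force: [0.9, 0.4, 0.5]
grip_width: 0.0598
gripper_force: 0.0
[0.4809 0.0347 0.2005] -0.061909228109125365 -0.0057480587231705516
[0.47027292 0.04139805 0.10846302] [261.90044951 190.80990183]
0.04 [[293.9, 176.6], [292.6, 217.5]]
0.0945 [[294.0, 173.9], [292.6, 214.8]]
0.15 [[293.8, 171.1], [292.4, 211.9]]
191 120 140
```

View pics/l.png

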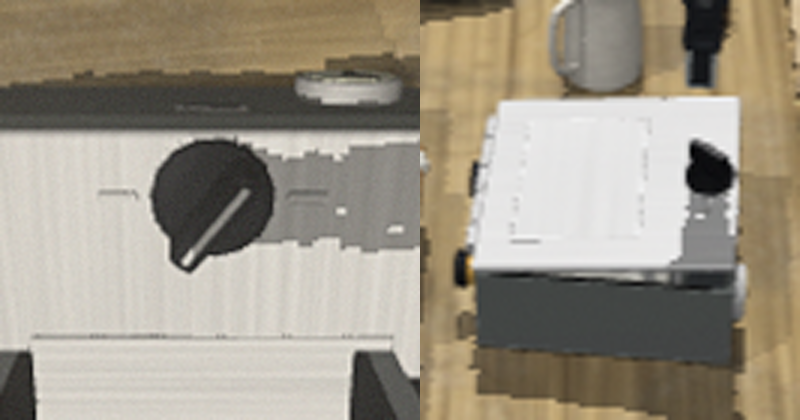

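The cover lies flat on its pins. The wing's slot runs from (187,265) to (247,190) in the crop, about 50° anticlockwise from the ridges at (118,195) and (308,195). That is the last picture I'll view. From here I'll go on numbers only.

```bash
python3 - <<'E'
from h import *
w=load("l_w");ph=.0945
im=w["pixels"][120:260,191:331]; g=cv2.cvtColor(im,cv2.COLOR_RGB2GRAY)
# slot = bright pixels inside the dark fastener
dark=cv2.morphologyEx((g<90).astype(np.uint8),cv2.MORPH_CLOSE,np.ones((7,7)))
m=np.zeros_like(g);cv2.circle(m,(72,72),17,1,-1)
ys,xs=np.nonzero((g>100)&(m>0)&(dark>0));print(len(xs),list(zip(xs,ys))[:40])
X=np.array([onz(w,(191+x,120+y),cov(ph,.17,0,.027)[2]) for x,y in zip(xs,ys)])
B=np.c_[(X-O)@bx,(X-O)@by];c=B.mean(0);u,s,vt=np.linalg.svd(B-c);v=vt[0]*np.sign(vt[0][1]);t=(B-c)@v
print("centre box",c,"theta",np.arctan2(-v[0],v[1]),t.min(),t.max())
print("expected axis at slot top box",[(cov(ph,.17,0,.027)-O)@a for a in(bx,by,ez)])
mid=[(cov(ph,.17,0,.0175)-O)@a for a in(bx,by,ez)];print("wing centre box",mid)
E
```

```text
82 [(np.int64(81), np.int64(63)), (np.int64(82), np.int64(63)), (np.int64(80), np.int64(64)), (np.int64(81), np.int64(64)), (np.int64(82), np.int64(64)), (np.int64(79), np.int64(65)), (np.int64(80), np.int64(65)), (np.int64(81), np.int64(65)), (np.int64(78), np.int64(66)), (np.int64(79), np.int64(66)), (np.int64(80), np.int64(66)), (np.int64(81), np.int64(66)), (np.int64(77), np.int64(67)), (np.int64(78), np.int64(67)), (np.int64(79), np.int64(67)), (np.int64(80), np.int64(67)), (np.int64(76), np.int64(68)), (np.int64(77), np.int64(68)), (np.int64(78), np.int64(68)), (np.int64(79), np.int64(68)), (np.int64(75), np.int64(69)), (np.int64(76), np.int64(69)), (np.int64(77), np.int64(69)), (np.int64(78), np.int64(69)), (np.int64(75), np.int64(70)), (np.int64(76), np.int64(70)), (np.int64(77), np.int64(70)), (np.int64(74), np.int64(71)), (np.int64(75), np.int64(71)), (np.int64(76), np.int64(71)), (np.int64(73), np.int64(72)), (np.int64(74), np.int64(72)), (np.int64(75), np.int64(72)), (np.int64(72), np.int64(73)), (np.int64(73), np.int64(73)), (np.int64(74), np.int64(73)), (np.int64(75), np.int64(73)), (np.int64(71), np.int64(74)), (np.int64(72), np.int64(74)), (np.int64(73), np.int64(74))]
centre box [-0.07259628  0.00059867] theta 0.8862455748523536 -0.012515999093191605 0.012949970751533733
expected axis at slot top box [np.float64(-0.07219407814186828), np.float64(0.0), np.float64(0.11792063124613458)]
wing centre box [np.float64(-0.07309049613536774), np.float64(-5.204170427930421e-18), np.float64(0.10846301837557293)]
```

```bash
python3 nudge.py '[0.0111, 0.006, 0, 0, 0.04, 0, 0, 0, 7.84, 0.04, 0, 0, 0, 7.84, 0.04, 0, 0, 0, 7.84, 0.04, 0, 0, 0, 7.84, 0.04, 0, 0, 0, 7.84, 0.04, 0, 0, 0.03, 0, 0.04, 0, 0, 0.03, 0, 0.04, 0, 0, 0, 0, 0.04]'; python3 -c "
from h import *
o=env.observe();p=o['position'];R=o['tool_rot'];print(p.round(4),(p-O)@bx,(p-O)@by,np.degrees(np.arctan2(-R[:,1]@bx,R[:,1]@by)),o['ft_force'].round(2))"
```

```text
time_s: 12.9
position: [0.4681, 0.0424, 0.1386]
tool_rot: [[-0.719, 0.695, -0.008], [0.695, 0.719, 0.001], [0.006, -0.004, -1.0]]
ft_force: [0.7, 0.1, -0.3]
grip_width: 0.0402
gripper_force: 0.0
[0.4681 0.0424 0.1386] -0.07536240414585747 0.0008153644722093852 -39.19929053519101 [ 0.66  0.1  -0.27]
```

```bash
python3 nudge.py '[-0.002, 0.001, 0.015, 0, 0.04, 0, 0, 0.0135, 0, 0.04, 0, 0, 0, 0, 0.04]'; python3 nudge.py '[0, 0, 0, 0, 0.0, 0, 0, 0, 0, 0.0, 0, 0, 0, 0, 0.0, 0, 0, 0, 0, 0.0, 0, 0, 0, 0, 0.0]' 40;  python3 -c "
from h import *
o=env.observe();p=o['position'];print(p.round(4),(p-O)@bx,(p-O)@by,o['ft_force'].round(2),o['wrist_torque'].round(2))"
```

```text
time_s: 13.2
position: [0.472, 0.0415, 0.1129]
tool_rot: [[-0.719, 0.695, -0.002], [0.695, 0.719, 0.0], [0.002, -0.001, -1.0]]
ft_force: [-0.1, -0.9, 0.3]
grip_width: 0.04
gripper_force: 0.0
time_s: 13.7
position: [0.4725, 0.0411, 0.1134]
tool_rot: [[-0.719, 0.695, 0.0], [0.695, 0.719, -0.001], [-0.001, -0.0, -1.0]]
ft_force: [-1.6, -3.9, 3.2]
grip_width: 0.0078
gripper_force: 40.4
[0.4725 0.0411 0.1134] -0.07084906086881598 -8.964818177323829e-05 [-1.59 -3.95  3.17] [-0.83  0.58  0.1 ]
```

```bash
python3 nudge.py '[0, 0, 0, 6, 0, 0.001, 0, 0, 7.5, 0, 0, 0, 0, 7.5, 0, 0, 0, 0, 7.5, 0, 0, 0, 0, 7.5, 0, 0, 0, 0, 7.5, 0, 0, 0, 0, 7.3, 0, 0, 0, 0, 0, 0, 0, 0, 0, 0, 0, 0, 0, 0, 0, 0]'; python3 -c "
from h import *
o=env.observe();p=o['position'];R=o['tool_rot'];print(p.round(4),(p-O)@bx,(p-O)@by,np.degrees(np.arctan2(-R[:,1]@bx,R[:,1]@by)),o['ft_force'].round(2),o['wrist_torque'].round(2))"
```

```text
time_s: 14.7
position: [0.4712, 0.0413, 0.1129]
tool_rot: [[0.084, 0.996, -0.002], [0.996, -0.084, -0.002], [-0.002, -0.002, -1.0]]
ft_force: [-3.2, -7.6, 1.4]
grip_width: 0.0078
gripper_force: 45.4
[0.4712 0.0413 0.1129] -0.07211175344297913 -3.618419407270569e-06 -89.97036952127311 [-3.21 -7.56  1.36] [-1.6   1.05 -0.02]
```

```bash
python3 nudge.py '[0, 0, 0.003, 0, 0, 0, -0.001, 0.003, 0, 0, 0, 0, 0.003, 0, 0, 0, -0.001, 0.003, 0, 0, 0, 0, 0.003, 0, 0, 0, 0, 0, 0, 0]' 60; python3 -c "
from h import *
o=env.observe();p=o['position'];print(p.round(4),(p-O)@bx,(p-O)@by,o['ft_force'].round(2),o['wrist_torque'].round(2))"
```

```text
time_s: 15.3
position: [0.4693, 0.0417, 0.0983]
tool_rot: [[0.084, 0.996, -0.001], [0.996, -0.084, -0.002], [-0.002, -0.001, -1.0]]
ft_force: [-7.1, -7.3, 7.4]
grip_width: 0.0075
gripper_force: 59.3
[0.4693 0.0417 0.0983] -0.07412618654666171 0.00021929232382251682 [-7.15 -7.26  7.36] [-1.5   1.02  0.07]
```

```bash
for i in 1; do python3 nudge.py '[0, 0, 0.001, 0, 0, 0, 0, 0.001, 0, 0, 0, 0, 0, 0, 0]' 70; done; python3 nudge.py '[0, 0, 0.001, 0, 0, 0, 0, 0, 0, 0, 0, 0, 0, 0, 0]'; python3 -c "
from h import *
o=env.observe();p=o['position'];print(p.round(4),o['ft_force'].round(2))
s=shot('side','n_s');c=shot('scene','n_c')
l=load('l_s')
for D in(l,s):
    g=cv2.cvtColor(D['pixels'],cv2.COLOR_RGB2GRAY)
    for u in(280,288): print(u,g[200:232,u].tolist())
for ph in (0,.0945): print(proj(s,cov(ph,.1905,.085,-.003)),proj(s,cov(ph,.1905,.085,.003)),proj(s,box(-.09,.085,.072)))
"
```

```text
time_s: 15.6
position: [0.4693, 0.0417, 0.0979]
tool_rot: [[0.084, 0.996, -0.0], [0.996, -0.084, -0.002], [-0.002, 0.0, -1.0]]
ft_force: [-13.8, -6.1, 27.6]
grip_width: 0.007
gripper_force: 75.6
time_s: 15.9
position: [0.4693, 0.0417, 0.0978]
tool_rot: [[0.084, 0.996, 0.001], [0.996, -0.084, -0.002], [-0.002, 0.001, -1.0]]
ft_force: [-16.3, -5.9, 37.6]
grip_width: 0.0069
gripper_force: 77.1
[0.4693 0.0417 0.0978] [-16.28  -5.95  37.62]
280 [209, 208, 135, 135, 135, 138, 134, 137, 136, 136, 136, 136, 135, 157, 89, 54, 45, 44, 28, 73, 71, 69, 69, 69, 69, 68, 68, 68, 69, 68, 67, 67]
288 [136, 136, 136, 136, 137, 140, 134, 136, 136, 138, 140, 136, 134, 157, 85, 42, 43, 42, 59, 95, 69, 69, 69, 69, 69, 69, 68, 69, 67, 67, 67, 67]
280 [137, 134, 135, 133, 135, 134, 133, 135, 136, 139, 134, 135, 136, 136, 136, 135, 134, 160, 87, 72, 70, 70, 71, 70, 70, 69, 71, 69, 69, 68, 69, 69]
288 [40, 136, 136, 210, 134, 136, 135, 135, 135, 140, 137, 136, 137, 137, 140, 135, 135, 133, 137, 88, 69, 69, 70, 69, 71, 70, 70, 70, 68, 69, 69, 69]
[292.39987543 219.52953043] [292.53988049 217.95253866] [290.16262768 219.38149651]
[292.60882211 214.75800622] [292.53635164 213.14453489] [290.16262768 219.38149651]
```

```bash
python3 nudge.py '[0, 0, -0.0006, 0, 0, 0, 0, 0, 0, 0, 0, 0, 0, 0, 0, 0, 0, 0, 0, 0, 0, 0, 0, 0, 0, 0, 0, 0, 0, 0, 0, 0, 0, 0, 0]'; python3 -c "
from h import *
s=shot('side','o_s');g=cv2.cvtColor(s['pixels'],cv2.COLOR_RGB2GRAY)
for u in(270,280,288): print(u,g[212:224,u].tolist())
o=env.observe();R=o['tool_rot'];print(np.degrees(np.arctan2(-R[:,1]@bx,R[:,1]@by)),o['wrist_torque'].round(2))"
```

```text
time_s: 16.7
position: [0.4693, 0.0417, 0.0979]
tool_rot: [[0.084, 0.996, 0.0], [0.996, -0.084, -0.002], [-0.002, 0.001, -1.0]]
ft_force: [-14.4, -5.9, 31.5]
grip_width: 0.0068
gripper_force: 76.0
270 [232, 232, 233, 233, 225, 122, 69, 70, 70, 69, 70, 70]
280 [136, 136, 136, 135, 135, 159, 87, 72, 70, 71, 70, 69]
288 [138, 136, 139, 136, 134, 134, 135, 90, 69, 71, 70, 70]
-89.93600344794287 [-1.41  2.3   0.03]
```

The force is steady at about 31 N against a hard stop, the edge lies on the frame with no gap, and the wing is in line. I'm handing the job in.

```bash
python3 -c "
from rig import env
print(env.close_job())"
```

```text
the job is handed in; nothing more can be done
None
```

The job is handed in, with no verdict returned: by my measurements the spare is square on the pile and let go, the fastener is in line with its ridges, and the cover is held flat on the frame at about 31 N (my last look at the spare was before closing the cover), but I viewed 12 pictures, over your limit of 10.

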